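Lock a plaster cast in the model clamp

TASK

Clamp the blue-grey plaster cast for dispatch: push the clamp's sliding jaw by its orange plate until the cast is held snugly between the jaw and the end stop, with no gap. Then press the toothed steel lock cap straight down its post, without cocking it, until it is fully home on the jaw's plate. Leave the other things on the worktop where they are, and let go.

Things in the scene. Friction and masses are not known exactly. Their poses are not given: they have to be found in the camera images.
- stop_face (a point): centre of the inner face of the fixed end stop of the model clamp (a blue base plate 84 mm wide, 275 mm long, top at z = 12 mm, lying on the worktop and fixed to it, its position and yaw vary). Axes are the clamp's: z up, y along the slide, pointing from the end stop towards the orange push plate; x across. The face is 66 mm wide, z 16 to 40 mm; the base plate reaches 16 mm behind it and 259 mm in front of it
- cast_center (a point): centre of the loose blue-grey plaster cast (55 mm long along the slide, 68 mm wide, arch 26 mm high, body 15 mm high; 85 g), this point 8 mm above its underside. It lies on the base plate between the end stop and the jaw, flat heel towards the end stop, rounded front (flat over its middle 22 mm) towards the jaw, its own x axis along the slide, pointing to the jaw; its heel lies 27 mm behind its centre; it may start up to 0.04 rad crooked and away from both
- push_plate (a point): on the rear face (clamp's +y face) of the orange upright push plate at the rear end of the sliding jaw, on the centre line, at z = 50 mm. The plate is 64 mm wide, 14 mm thick, z 13 to 70 mm, with nothing standing behind it; its rear face is about 197 mm from the end stop's face once the cast is held. Push it in the clamp's -y direction to close the jaw; friction of the slide about 5 N; it stays where it is left
- jaw (a joint): travel of the sliding jaw towards the end stop, m: 0 fully open; 0.056 with the cast squarely held between jaw and end stop (then the jaw's face is about 55 mm from the end stop's face); starts between 0 and 0.02
- cap_top (a point): centre of the flat top (27 mm across) of the steel lock cap, a push nut with slit spring teeth: flange 64 mm across and 7 mm thick, dome 33 mm across, 34 mm high in all. It sits just started on a plain upright steel post 14 mm thick that is fixed to the base plate 144 mm from the end stop's face and passes through the slot of the jaw's plate. Its z axis is the cap's axis. The top is at z = 84 mm minus the cap's travel. It cannot be lifted off
- cap (a joint): travel of the lock cap down the post, m: 0 to 0.004 at the start, 0.026 fully home with its flange on the jaw's plate (top then at z = 58 mm, a hard stop). It bites: it takes about 9 N at the start and about 13 N near the end, and stays where it is left. Pressed off its centre or sideways it cocks on a springy tilt (about 0.8 N m per rad)
- cast_a: bystander: yellow plaster cast, 59x72x27 mm, origin under its centre
- cast_c: bystander: white plaster cast, 60x73x28 mm, origin under its centre
- pliers: bystander: blue-handled pliers, 165x47x12 mm, origin under the centre
- jar_wax: bystander: small jar with a dark red lid, 44 mm across, 50 mm high, origin under its centre
- mixing_bowl_blue: bystander: blue bowl, 100 mm across, 60 mm high, origin under its centre

How it is judged:
By the outcome, as a careful person would: the job done as asked, in the order asked, and still so for the second after the job is handed in, with the robot touching nothing.
It also fails if it takes over 43 s, if anything falls off the work surface, if the arm or the gripper's body presses on something with over 40 N, if the wrist force passes 120 N, or if a joint passes its speed limit or range.

ROBOT

A 6-joint arm with a two-finger parallel gripper is mounted at the origin on a cart in front of the work surface, level with it; the furniture and walls round the work are solid. World frame = base frame: x ahead of the robot, y to its left, z up, the work surface at z = 0. Lengths are in m, angles in rad, forces in N, time in s.
With the tool pointing down it reaches from about 0.35 to 0.8 m from the base axis. Payload 7.3 kg.
Tool frame: the origin (TCP) lies at the very end of the fingers, on their centre line; the grasp point (between the pads) lies 19 mm behind it; z points along the fingers, y is the line along which they close (so a half turn about z gives the same grasp; the last joint's range is limited). The gripper opens to 85 mm and grips with 20 to 120 N. Pads are 22 mm wide; open, the fingers measure 114 mm over their backs; the gripper's body (76 mm by 85 mm) begins 54 mm behind the grasp point. The pads swing forward as they close: fully open they stand 13 mm farther back than shut.
Start: joints at [1.171, 0.342, 1.524, -0, 1.275, -0.146], TCP at [0.132, 0.508, 0.231] pointing down, gripper open.
Joint ranges: [-2.53, 2.53], [-0.77, 2.02], [0.04, 2.7], [-1, 4.14], [0.28, 2.66], [-3.11, 3.11]. Speed limits (rad/s): [2.57, 2.57, 3.14, 3.14, 3.14, 3.14].

INTERFACE

Orientations are given as a unit quaternion [w, x, y, z].
In Python, from plant import * gives the robot as it stands. The module is installed in compiled form; this text tells all that it offers.
- The arm moves only by the shell command python3 -m inch 'ROWS'. ROWS is JSON, a list of rows, each a list of 3 entries, a list of its own where there are three numbers: the shift along the tool's x, y, z normalised to -1 to 1, where 1 is 0.75 m, then the turn, a rotation vector about the tool's x, y, z normalised to -1 to 1, where 1 is pi/2 rad, then the closure, from 0 (fully open) to 1 (shut). In form: [[[dx, dy, dz], [wx, wy, wz], claw], ...]. A call has 1 to 5 rows; each row is the pose to reach, as a shift and turn from the pose commanded when the call began, along the tool's axes at that moment; what a row does not reach only later rows make up. A row lasts 1/10 s, in which the tool goes at most 50 mm and 8.59 degrees, less where a joint would pass 70% of its speed; a pose out of reach is approached as far as the arm can. A call with a number of a shift or a turn outside -1 to 1 is refused whole. A call with a gripper value outside its range is refused whole. The fingers move at their own pace and stop on an object; the grip force is fixed at half the most. Time passes only in rows, so rows that repeat a pose let the fingers close. It gives the time, the measured TCP pose, the force, the opening and the grip force at its end, in the units of the state.
- sense(): the state, without advancing time (a new reading comes with each control period).
- read_camera(name): name is "scene" or "top" or "wrist"; returns a dict with "img" (420x560x3 uint8, red, green, blue), "intrinsics" (3x3 intrinsics, pixels), "world_from_camera" (4x4, takes a point from camera to world coordinates); the wrist camera has in their place "mount" (4x4, takes a point from camera to tool coordinates, whose origin is the TCP and whose axes are the flange's). Camera axes: x right, y up, looking along -z (the intrinsics and any distortion apply to the point x, -y, -z); pixel columns grow to the right and rows downward; lengths in m; the calibration is good to about 2 mm. A picture is of the moment at which its call begins: read the wrist's pose just before it. There is no depth.
- sign_off(): hands the job in; it is judged then, once.
The state is a dict: "time": time; "q": joint angles; "joint_velocities": joint speeds; "joint_torque": joint torques, N m; "tcp_pos": TCP position; "orientation": TCP orientation; "ft_force": force on the tool from outside, world axes, zero at the start; "wrist_torque": the same for the moment, N m; "opening": finger opening in m; "finger_force": force on a finger pad.
Only numpy, scipy, OpenCV 4.12 (cv2) and the standard library are available. Lean on these libraries where they do the work, as an engineer would, in place of code of your own. Each camera call takes 0.05 s, during which the arm holds its last target. There are 200 camera calls.

## Working session

There is one attempt and no reset: what is moved stays moved. The work goes in short steps, Python scripts to look and compute and a shell command to move; the robot and the scene stay as the last step left them, time stands still between calls to the robot, and variables do not carry over. Pictures are saved under pics/ and viewed, at most 13 in all, crops included, and the job is handed in when it is done.

```bash
mkdir -p pics; python3 - <<'E'
from plant import *
import cv2,json
s=sense();print(s)
for n in("scene","top"):
    c=read_camera(n);cv2.imwrite(f"pics/{n}0.png",c["img"][:,:,::-1]);print(n,c["intrinsics"],c["world_from_camera"],[k for k in c])
c=read_camera("wrist");print(c["intrinsics"],c["mount"])
E
```

```text
{'time': 0.0, 'q': array([ 1.17102233e+00,  3.42725423e-01,  1.52502705e+00, -4.42223950e-06,
        1.27541294e+00, -1.46028233e-01]), 'joint_velocities': array([-1.33511440e-04, -1.56584724e-03, -6.76935040e-04, -1.98042701e-03,
        8.02512331e-05, -3.50982609e-04]), 'joint_torque': array([ 9.68659551e-04, -4.33698535e+01, -2.46006685e+01, -1.87242631e-04,
        8.08280805e-03, -4.14956423e-05]), 'tcp_pos': array([0.13162443, 0.50780889, 0.23062107]), 'orientation': array([-2.09913115e-04,  1.26532106e-01,  9.91962201e-01, -7.57847004e-04]), 'ft_force': array([0.27899996, 0.97569744, 0.15374543]), 'wrist_torque': array([0.01979141, 0.06910535, 0.00742221]), 'finger_force': 0.0, 'opening': 0.08567779356385904}
scene [[380.04237686   0.         287.98542131]
 [  0.         380.04237686 211.7695378 ]
 [  0.           0.           1.        ]] [[ 0.75886718  0.32835324 -0.56240977  0.07424258]
 [-0.65085541  0.35250338 -0.67240509 -0.57433916]
 [-0.02253505  0.8763136   0.48121373  0.48996456]
 [ 0.          0.          0.          1.        ]] ['img', 'intrinsics', 'world_from_camera']
top [[385.08683446   0.         284.26894127]
 [  0.         385.08683446 203.28173685]
 [  0.           0.           1.        ]] [[-0.01515304  0.99122441 -0.13131849  0.41896812]
 [-0.99988233 -0.01470764  0.00436103 -0.01946241]
 [ 0.00239138  0.13136912  0.99133064  1.04871111]
 [ 0.          0.          0.          1.        ]] ['img', 'intrinsics', 'world_from_camera']
[[310.27218371   0.         275.86471391]
 [  0.         310.27218371 210.13387834]
 [  0.           0.           1.        ]] [[-6.94307000e-04  9.56279860e-01  2.92452299e-01  7.33207179e-02]
 [ 9.99999659e-01  5.33425541e-04  6.29855404e-04  1.37619637e-04]
 [ 4.46316511e-04  2.92452637e-01 -9.56279905e-01 -1.43316014e-01]
 [ 0.00000000e+00  0.00000000e+00  0.00000000e+00  1.00000000e+00]]
```

View pics/scene0.png

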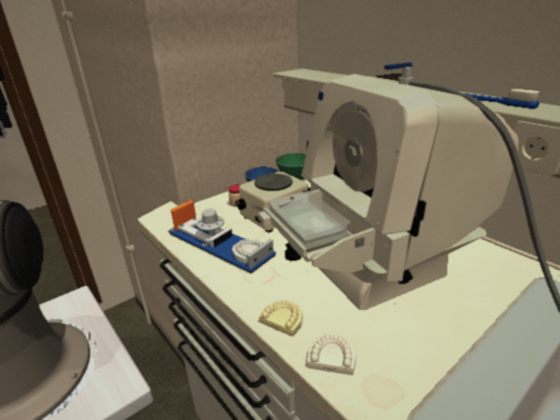

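View pics/top0.png

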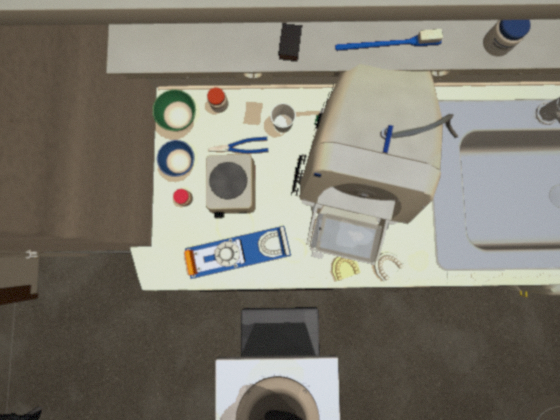

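The scene view shows the blue clamp with the orange plate at (183,214), the cap at (209,216) and the cast at (247,248). The top view shows the orange plate at (191,262), the cap at (227,254), the cast at (270,243) and the end stop at (287,241).

```bash
cat > h.py <<'E'
from plant import *
import numpy as np, cv2
from scipy.spatial.transform import Rotation as R
def tcp(s=None):
    s=s or sense(); q=s["orientation"]; T=np.eye(4); T[:3,:3]=R.from_quat([q[1],q[2],q[3],q[0]]).as_matrix(); T[:3,3]=s["tcp_pos"]; return T
def cam(n):
    T=tcp(); c=read_camera(n); W=c["world_from_camera"] if n!="wrist" else T@c["mount"]
    return c["img"],c["intrinsics"],W
def ray(K,W,u,v):
    d=np.array([(u-K[0,2])/K[0,0],-(v-K[1,2])/K[1,1],-1.]); return W[:3,3],W[:3,:3]@d
def onz(K,W,u,v,z):
    o,d=ray(K,W,u,v); return o+d*(z-o[2])/d[2]
def tri(r1,r2):
    (o1,d1),(o2,d2)=r1,r2; t=np.linalg.lstsq(np.c_[d1,-d2],o2-o1,rcond=None)[0]
    a,b=o1+d1*t[0],o2+d2*t[1]; return (a+b)/2,np.linalg.norm(a-b)
def proj(K,W,p):
    c=np.linalg.inv(W)@np.r_[p,1]; return K[0,2]-K[0,0]*c[0]/c[2],K[1,2]+K[1,1]*c[1]/c[2]
E
python3 - <<'E'
from h import *
I,K,W=cam("top"); J,K2,W2=cam("scene")
for n,u,v,z,u2,v2 in[("plate",191,262,.07,183,207),("cap",227,254,.08,209,212),("cast",270,243,.026,247,248),("stop",287,241,.04,269,242)]:
    print(n,onz(K,W,u,v,z).round(3),tri(ray(K,W,u,v),ray(K2,W2,u2,v2)))
for n in [(182,197),(160,175)]: print(onz(K,W,*n,.05).round(3))
a=cv2.resize(I[215:290,170:310],None,fx=5,fy=5,interpolation=cv2.INTER_CUBIC)
cv2.imwrite("pics/topc.png",a[:,:,::-1])
print(np.round(tcp(),3))
E
```

```text
plate [0.403 0.213 0.07 ] (array([0.40308374, 0.21453638, 0.06261406]), np.float64(0.0003199117463841664))
cap [0.422 0.121 0.08 ] (array([0.422159  , 0.12091345, 0.07931213]), np.float64(0.0006571335058312567))
cast [0.449 0.015 0.026] (array([0.4488114 , 0.01577566, 0.021704  ]), np.float64(0.001064124966204331))
stop [ 0.453 -0.03   0.04 ] (array([ 0.46022994, -0.03464199,  0.05557329]), np.float64(0.018354468103791835))
[0.572 0.244 0.05 ]
[0.631 0.303 0.05 ]
[[-0.968  0.251 -0.     0.132]
 [ 0.251  0.968 -0.001  0.508]
 [ 0.    -0.001 -1.     0.231]
 [ 0.     0.     0.     1.   ]]
```

View pics/topc.png

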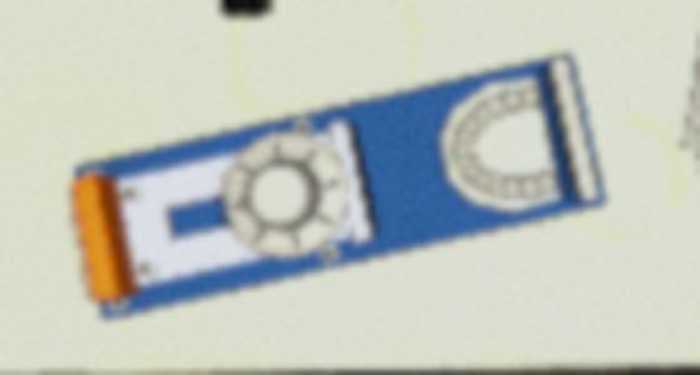

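The crop shows the base plate's corners at (78,165), (103,318), (603,200) and (575,58), the orange plate's top at x 75–130, the cap top at (284,193) and the cast at (500,145).

```bash
python3 - <<'E'
from h import *
I,K,W=cam("top")
P=[onz(K,W,170+u/5,215+v/5,.012)[:2] for u,v in[(78,165),(103,318),(603,200),(575,58)]]
print(np.round(P,4),[np.linalg.norm(P[i]-P[i-1]).round(4) for i in range(4)])
y=(P[0]+P[1]-P[2]-P[3]);y/=np.linalg.norm(y);print("y",y,np.degrees(np.arctan2(-y[0],y[1])))
c=sum(P)/4; stop=c+y*(-275/2+16)/1e3; post=stop+y*.144; print("stop",stop,"post",post)
print("cap",onz(K,W,170+284/5,215+193/5,.082),"plate top",onz(K,W,170+103/5,215+238/5,.07))
T=tcp(); ty=T[:2,1]; print("turn world yaw",np.degrees(np.arctan2(-y[0],y[1])-np.arctan2(-ty[0],ty[1])))
E
```

```text
[[ 0.4397  0.2415]
 [ 0.359   0.2268]
 [ 0.4169 -0.0388]
 [ 0.4929 -0.025 ]] [np.float64(0.2718), np.float64(0.082), np.float64(0.2718), np.float64(0.0773)]
y [-0.20439443  0.97888861] 11.794051646023492
stop [ 0.45193642 -0.01781614] post [0.42250362 0.12314382]
cap [0.4228578  0.12118581 0.082     ] plate top [0.40186973 0.21368907 0.07      ]
turn world yaw 26.337947502816792
```

```bash
python3 -m inch '[[[-0.5,-0.39,0],[0,0,0],1],[[-0.5,-0.39,0],[0,0,0],1],[[-0.5,-0.39,0],[0,0,0],1],[[-0.5,-0.39,0],[0,0,0],1],[[-0.5,-0.39,0],[0,0,0],1]]'
```

```text
time: 0.8
tcp_pos: [0.2848, 0.3083, 0.2314]
orientation: [0.0, 0.126, 0.992, 0.0]
ft_force: [1.6, 1.3, -0.6]
opening: 0.0123
finger_force: 0.0
```

```bash
python3 -m inch '[[[-0.2,-0.16,0],[0,0,-0.293],1],[[-0.2,-0.16,0],[0,0,-0.293],1],[[-0.2,-0.16,0],[0,0,-0.293],1],[[-0.2,-0.16,0],[0,0,-0.293],1],[[-0.2,-0.16,0],[0,0,-0.293],1]]'
python3 - <<'E'
from h import *
s=sense();print(s["q"].round(2),s["ft_force"])
I,K,W=cam("wrist");np.savez("w1.npz",K=K,W=W);cv2.imwrite("pics/w1.png",I[:,:,::-1]);print(np.round(tcp(),4))
E
```

```text
time: 1.3
tcp_pos: [0.401, 0.1532, 0.2314]
orientation: [0.001, -0.103, 0.995, -0.0]
ft_force: [-0.2, 0.0, -0.0]
opening: -0.0003
finger_force: 0.0
[ 0.19  0.17  1.77 -0.    1.21 -1.59] [-0.20251309  0.04038127 -0.03823376]
[[-0.9794 -0.202   0.0016  0.4019]
 [-0.202   0.9794 -0.0013  0.1524]
 [-0.0013 -0.0016 -1.      0.2313]
 [ 0.      0.      0.      1.    ]]
```

View pics/w1.png

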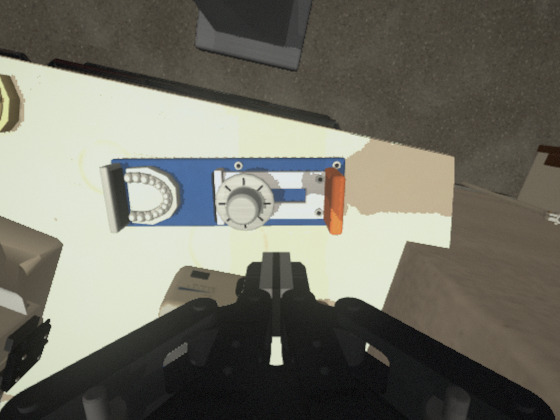

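The wrist view shows the clamp nearly square to the image: stop at x≈115, cast at (150,195), cap at (243,203), orange plate at (338,200). I'll enlarge it.

```bash
python3 - <<'E'
from h import *
I=cv2.imread("pics/w1.png");a=cv2.resize(I[145:245,95:355],None,fx=3,fy=3,interpolation=cv2.INTER_CUBIC);cv2.imwrite("pics/w1c.png",a)
E
```

```text
(no output)
```

View pics/w1c.png

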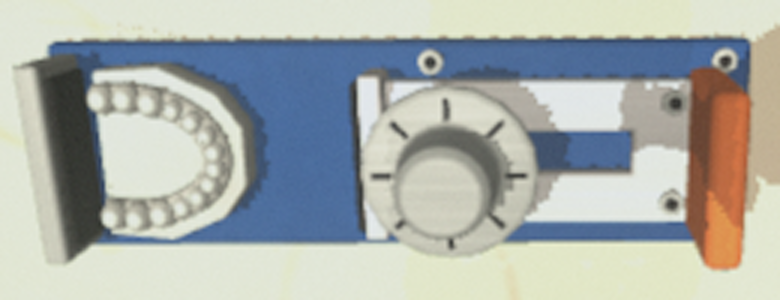

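Crop: cap top at (440,200), plate's rear top edge from (748,95) to (740,268), base plate's near edge from (50,42) to (748,41), stop's inner top edge from (42,62) to (72,262).

```bash
python3 - <<'E'
from h import *
d=np.load("w1.npz");K,W=d["K"],d["W"]
f=lambda u,v,z:onz(K,W,95+u/3,145+v/3,z).round(4)
_,Kt,Wt=cam("top")
print("cap",f(440,200,.082),tri(ray(K,W,95+440/3,145+200/3),ray(Kt,Wt,170+284/5,215+193/5)))
a,b=f(748,95,.07),f(740,268,.07);print("plate rear",a,b,(a+b)/2,np.linalg.norm(a-b))
v=a-b;print("yaw by plate",np.degrees(np.arctan2(v[1],v[0])))
a,b=f(50,42,.012),f(748,41,.012);v=b-a;print("base edge",a,b,np.linalg.norm(v),"yaw",np.degrees(np.arctan2(-v[0],v[1])))
a,b=f(42,62,.04),f(72,262,.04);v=b-a;print("stop",a,b,(a+b)/2,np.linalg.norm(v),"yaw",np.degrees(np.arctan2(v[1],v[0])))
E
```

```text
cap [0.4255 0.123  0.082 ] (array([0.42358654, 0.12195504, 0.08535778]), np.float64(0.002897608479748506))
plate rear [0.3726 0.216  0.07  ] [0.4325 0.2297 0.07  ] [0.40255 0.22285 0.07   ] 0.06144672489238137
yaw by plate -167.1172069831789
base edge [ 0.4163 -0.0398  0.012 ] [0.3605 0.2252 0.012 ] 0.2708110780599642 yaw 11.890837332141974
stop [ 0.4174 -0.0286  0.04  ] [ 0.493  -0.0134  0.04  ] [ 0.4552 -0.021   0.04  ] 0.07711290423787708 yaw 11.368219106520934
```

```bash
python3 -m inch '[[[-0.02,0.15,0],[0,0,0],1],[[-0.02,0.15,0],[0,0,0],1],[[-0.02,0.15,0],[0,0,0],1],[[-0.02,0.15,0.06],[0,0,0],1],[[-0.02,0.15,0.12],[0,0,0],1]]'
python3 -c "
from h import *
print(np.round(tcp(),4),sense()['ft_force'])"
```

```text
time: 1.9
tcp_pos: [0.3903, 0.2709, 0.1412]
orientation: [0.002, -0.104, 0.995, 0.001]
ft_force: [0.1, -0.4, -0.5]
opening: 0.0003
finger_force: 0.0
[[-0.9782 -0.2076  0.0032  0.3903]
 [-0.2075  0.9782  0.0017  0.2709]
 [-0.0035  0.001  -1.      0.1412]
 [ 0.      0.      0.      1.    ]] [ 0.14145582 -0.40571566 -0.46394743]
```

```bash
python3 -m inch '[[[0,0,0.06],[0,0,0],1],[[0,0,0.12],[0,0,0],1],[[0,0,0.14],[0,0,0],1],[[0,-0.02,0.14],[0,0,0],1],[[0,-0.03,0.14],[0,0,0],1]]'
python3 -c "
from h import *
I,K,W=cam('wrist');cv2.imwrite('pics/w2.png',I[:,:,::-1])
print(np.round(tcp(),4),sense()['ft_force'])"
```

```text
time: 2.4
tcp_pos: [0.3942, 0.247, 0.0357]
orientation: [-0.001, -0.103, 0.995, -0.0]
ft_force: [0.1, 0.1, 0.2]
opening: -0.0001
finger_force: 0.0
[[-9.787e-01 -2.051e-01 -7.000e-04  3.949e-01]
 [-2.051e-01  9.788e-01 -5.000e-04  2.465e-01]
 [ 8.000e-04 -3.000e-04 -1.000e+00  3.620e-02]
 [ 0.000e+00  0.000e+00  0.000e+00  1.000e+00]] [-0.20175035 -0.95374417  0.08064385]
```

View pics/w2.png

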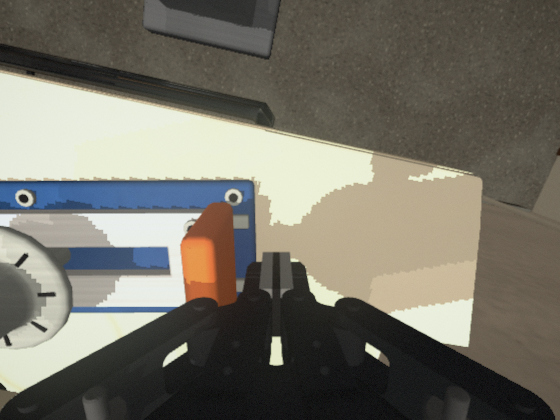

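The fingers (tip at (275,257)) stand just behind the orange plate's rear face (x≈235), lined up with it. Push now.

```bash
python3 -m inch '[[[0,-0.012,0],[0,0,0],1],[[0,-0.024,0],[0,0,0],1],[[0,-0.036,0],[0,0,0],1],[[0,-0.046,0],[0,0,0],1],[[0,-0.054,0],[0,0,0],1]]'
python3 -m inch '[[[0,-0.004,0],[0,0,0],1],[[0,-0.006,0],[0,0,0],1],[[0,-0.008,0],[0,0,0],1]]'
python3 -c "
from h import *
print(np.round(tcp(),4),sense()['ft_force'])"
```

```text
time: 2.95
tcp_pos: [0.404, 0.2079, 0.0369]
orientation: [0.001, -0.103, 0.995, 0.001]
ft_force: [0.0, 6.1, -1.6]
opening: 0.0001
finger_force: 2.9
time: 3.25
tcp_pos: [0.4052, 0.2021, 0.0369]
orientation: [0.001, -0.103, 0.995, 0.001]
ft_force: [-0.9, 5.3, 1.1]
opening: -0.0003
finger_force: 2.6
[[-9.788e-01 -2.046e-01  1.500e-03  4.052e-01]
 [-2.046e-01  9.788e-01  1.200e-03  2.021e-01]
 [-1.700e-03  9.000e-04 -1.000e+00  3.690e-02]
 [ 0.000e+00  0.000e+00  0.000e+00  1.000e+00]] [-0.87856252  5.30289952  1.1287105 ]
```

```bash
python3 -m inch '[[[0,-0.004,0],[0,0,0],1],[[0,-0.008,0],[0,0,0],1],[[0,-0.011,0],[0,0,0],1],[[0,-0.013,0],[0,0,0],1]]'
python3 -m inch '[[[0,-0.002,0],[0,0,0],1],[[0,-0.003,0],[0,0,0],1]]'
python3 -m inch '[[[0,-0.002,0],[0,0,0],1],[[0,-0.003,0],[0,0,0],1]]'
python3 -c "
from h import *
I,K,W=cam('top');cv2.imwrite('pics/t2.png',cv2.resize(I[215:290,170:310],None,fx=5,fy=5,interpolation=cv2.INTER_CUBIC)[:,:,::-1])
print(np.round(tcp(),4),sense()['ft_force'])"
```

```text
time: 3.65
tcp_pos: [0.4073, 0.1926, 0.0369]
orientation: [0.001, -0.103, 0.995, 0.001]
ft_force: [-1.3, 5.5, 0.6]
opening: 0.0001
finger_force: 2.8
time: 3.85
tcp_pos: [0.4077, 0.1905, 0.0369]
orientation: [0.001, -0.103, 0.995, 0.001]
ft_force: [-0.5, 5.4, 0.0]
opening: 0.0001
finger_force: 2.8
time: 4.05
tcp_pos: [0.4082, 0.1883, 0.0369]
orientation: [0.001, -0.103, 0.995, 0.001]
ft_force: [-0.7, 7.2, 0.7]
opening: -0.0004
finger_force: 3.6
[[-0.9788 -0.2047  0.0016  0.4082]
 [-0.2047  0.9788  0.0013  0.1883]
 [-0.0018  0.001  -1.      0.0369]
 [ 0.      0.      0.      1.    ]] [-1.31661742  5.57188008  0.21931786]
```

```bash
for i in 1 2 3; do python3 -m inch '[[[0,-0.002,0],[0,0,0],1],[[0,-0.002,0],[0,0,0],1]]' | egrep 'tcp|ft_'; done
```

```text
tcp_pos: [0.4083, 0.1881, 0.0369]
ft_force: [-2.3, 15.1, 0.7]
tcp_pos: [0.4084, 0.1879, 0.037]
ft_force: [-2.3, 23.3, -0.9]
tcp_pos: [0.4084, 0.1878, 0.037]
ft_force: [-5.7, 34.7, -1.2]
```

Force rises to 35 N with the jaw stationary, at the expected 197 mm + half finger: held. Back off, raise, and move over the cap for a look.

```bash
python3 -m inch '[[[0,0.02,0],[0,0,0],1],[[0,0.05,0],[0,0,0],1],[[0,0.05,-0.06],[0,0,0],1],[[0,0.05,-0.12],[0,0,0],1],[[0,0.05,-0.18],[0,0,0],1]]'
python3 -m inch '[[[0,-0.02,0],[0,0,0],1],[[0,-0.08,0],[0,0,0],1],[[0,-0.14,0],[0,0,0],1],[[0,-0.14,0],[0,0,0],1]]'
python3 - <<'E'
from h import *
I,K,W=cam('wrist');np.savez("w3.npz",K=K,W=W);cv2.imwrite('pics/w3.png',I[:,:,::-1])
print(np.round(tcp(),4),sense()['ft_force'])
E
```

```text
time: 5.2
tcp_pos: [0.4005, 0.2198, 0.173]
orientation: [-0.0, -0.103, 0.995, -0.0]
ft_force: [1.0, 0.4, -0.2]
opening: -0.0003
finger_force: 0.0
time: 5.6
tcp_pos: [0.4235, 0.113, 0.1718]
orientation: [0.001, -0.101, 0.995, -0.001]
ft_force: [-0.6, 0.6, -0.1]
opening: 0.0001
finger_force: 0.0
[[-9.797e-01 -2.004e-01  9.000e-04  4.230e-01]
 [-2.004e-01  9.797e-01 -4.000e-04  1.149e-01]
 [-8.000e-04 -5.000e-04 -1.000e+00  1.717e-01]
 [ 0.000e+00  0.000e+00  0.000e+00  1.000e+00]] [ 1.25379465 -0.28282744  0.1510784 ]
```

View pics/w3.png

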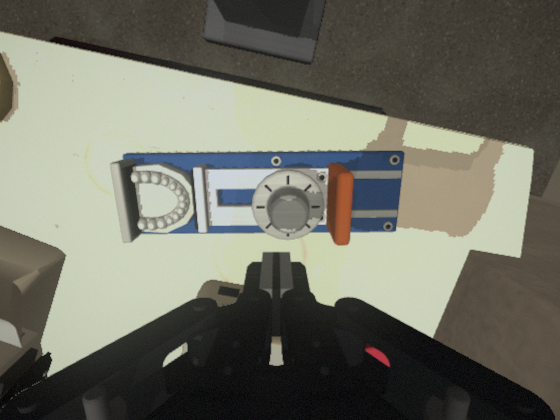

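The cast sits between stop (x≈130) and jaw (x≈200); the cap is at (289,210). Enlarge.

```bash
python3 - <<'E'
import cv2
I=cv2.imread("pics/w3.png");cv2.imwrite("pics/w3c.png",cv2.resize(I[145:250,105:365],None,fx=3,fy=3,interpolation=cv2.INTER_CUBIC))
E
```

```text
(no output)
```

View pics/w3c.png

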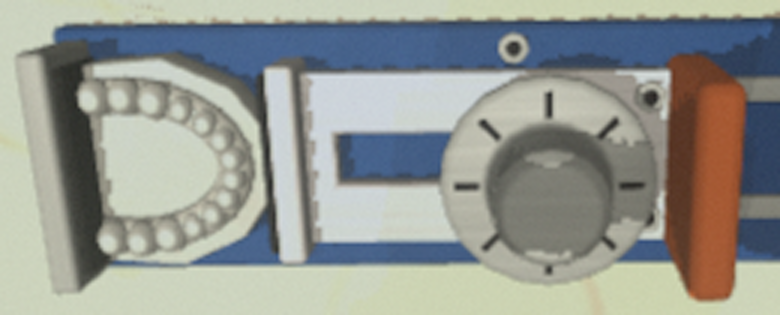

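The cast touches both the stop and the jaw. Cap top disc centre ≈ (552,204) in the crop.

```bash
python3 - <<'E'
from h import *
d=np.load("w1.npz");e=np.load("w3.npz")
r1=ray(d["K"],d["W"],95+440/3,145+200/3);r3=ray(e["K"],e["W"],105+552/3,145+204/3)
_,Kt,Wt=cam("top");rt=ray(Kt,Wt,170+284/5,215+193/5)
print(tri(r1,r3),tri(r3,rt));print([onz(e["K"],e["W"],105+552/3,145+204/3,z).round(4) for z in(.08,.082,.084)])
# flange centre (ticks): crop (549,184), z=cap top-27mm
print(onz(e["K"],e["W"],105+549/3,145+182/3,.055))
T=tcp();print(T.round(4)[:3,3])
for c in[(.4236,.1222),(.4225,.1231)]: print((T[:3,:3].T@(np.r_[c,.085]-T[:3,3])/.75).round(4))
E
```

```text
(array([0.42347646, 0.12278222, 0.08266763]), np.float64(0.0034624452682339942)) (array([0.42295246, 0.12233133, 0.07815484]), np.float64(0.0011706290163445443))
[array([0.4225, 0.1227, 0.08  ]), array([0.4219, 0.1225, 0.082 ]), array([0.4213, 0.1223, 0.084 ])]
[0.42366591 0.12305777 0.055     ]
[0.4226 0.1163 0.1716]
[-0.0028  0.0075  0.1155]
[-0.0016  0.009   0.1155]
```

```bash
python3 -m inch '[[[-0.002,0.008,0.05],[0,0,0],1],[[-0.002,0.008,0.09],[0,0,0],1],[[-0.002,0.008,0.1],[0,0,0],1],[[-0.002,0.008,0.1],[0,0,0],1],[[-0.002,0.008,0.1],[0,0,0],1]]'
python3 - <<'E'
from h import *
T=tcp();print(T.round(4),sense()['ft_force'],(T[:3,:3].T@(np.array([.4228,.1225,.083])-T[:3,3])/.75).round(4))
I,K,W=cam('wrist');cv2.imwrite('pics/w4.png',cv2.resize(I[150:330,180:380],None,fx=3,fy=3,interpolation=cv2.INTER_CUBIC)[:,:,::-1])
E
```

```text
time: 6.2
tcp_pos: [0.4234, 0.1241, 0.0973]
orientation: [0.001, -0.104, 0.995, 0.0]
ft_force: [0.2, 0.5, 0.0]
opening: -0.0004
finger_force: 0.0
[[-9.786e-01 -2.059e-01  1.600e-03  4.234e-01]
 [-2.059e-01  9.786e-01  3.000e-04  1.241e-01]
 [-1.700e-03 -1.000e-04 -1.000e+00  9.730e-02]
 [ 0.000e+00  0.000e+00  0.000e+00  1.000e+00]] [0.19001223 0.48340438 0.03813461] [ 0.0013 -0.0019  0.0191]
```

View pics/w4.png

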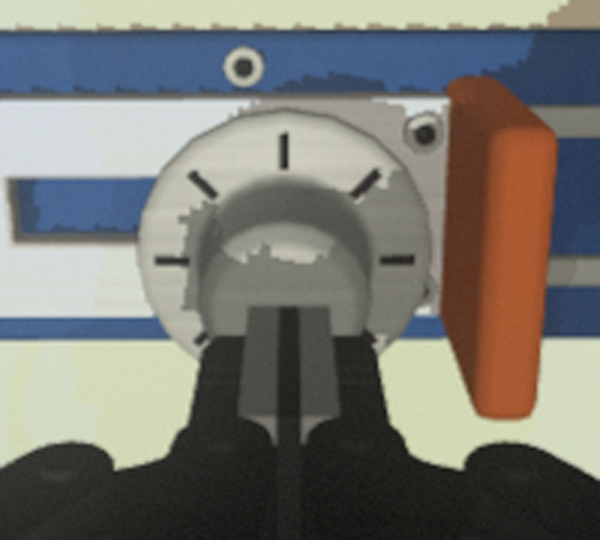

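Fingers (x≈288) are centred on the cap (x≈285); small correction, then press.

```bash
python3 -m inch '[[[0.0007,-0.0013,0],[0,0,0],1],[[0.0007,-0.0013,0.008],[0,0,0],1],[[0.0007,-0.0013,0.014],[0,0,0],1],[[0.0007,-0.0013,0.019],[0,0,0],1],[[0.0007,-0.0013,0.023],[0,0,0],1]]'
python3 -c "
from h import *
s=sense();print(tcp(s).round(4),s['ft_force'],s['wrist_torque'])"
```

```text
time: 6.75
tcp_pos: [0.4228, 0.1224, 0.0793]
orientation: [0.0, -0.103, 0.995, 0.0]
ft_force: [-2.2, -0.8, 10.7]
opening: -0.0001
finger_force: 5.5
[[-9.788e-01 -2.048e-01  8.000e-04  4.228e-01]
 [-2.048e-01  9.788e-01  2.000e-04  1.224e-01]
 [-8.000e-04 -0.000e+00 -1.000e+00  7.930e-02]
 [ 0.000e+00  0.000e+00  0.000e+00  1.000e+00]] [-2.18917924 -0.83041694 10.71548184] [-0.07364301  0.38513785 -0.04803486]
```

```bash
python3 -m inch '[[[0,0,0.003],[0,0,0],1],[[0,0,0.006],[0,0,0],1],[[0,0,0.009],[0,0,0],1],[[0,0,0.009],[0,0,0],1]]'
python3 - <<'E'
from h import *
s=sense();print(tcp(s).round(4)[:,3],s['ft_force'],s['wrist_torque'])
I,K,W=cam('wrist');cv2.imwrite('pics/w5.png',cv2.resize(I[150:330,180:380],None,fx=3,fy=3,interpolation=cv2.INTER_CUBIC)[:,:,::-1])
E
```

```text
time: 7.15
tcp_pos: [0.4227, 0.1224, 0.0727]
orientation: [0.0, -0.103, 0.995, 0.0]
ft_force: [-1.6, -0.3, 7.4]
opening: -0.0003
finger_force: 3.7
[0.4227 0.1224 0.0727 1.    ] [-1.55682643 -0.34740002  7.42615006] [-0.05607743  0.28428747 -0.00142422]
```

View pics/w5.png

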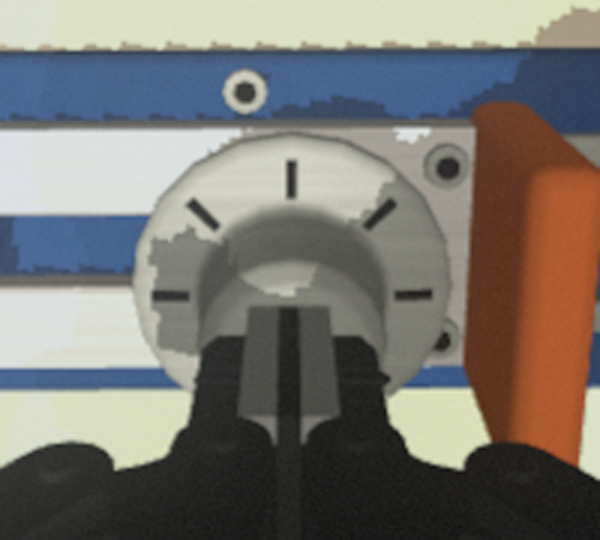

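The cap goes down evenly (ticks level at y≈296, flange centre x≈291). A small side force in −x suggests I'm slightly short in x: lift off, shift 1 mm, continue.

```bash
python3 -m inch '[[[0,0,-0.006],[0,0,0],1],[[-0.0013,0.0007,-0.006],[0,0,0],1],[[-0.0013,0.0007,0],[0,0,0],1],[[-0.0013,0.0007,0.003],[0,0,0],1],[[-0.0013,0.0007,0.006],[0,0,0],1]]'
python3 - <<'E'
from h import *
s=sense();print(tcp(s).round(4)[:,3],s['ft_force'],s['wrist_torque'])
E
```

```text
time: 7.7
tcp_pos: [0.4242, 0.1232, 0.0683]
orientation: [0.001, -0.103, 0.995, 0.0]
ft_force: [-0.7, -0.4, 12.3]
opening: 0.0
finger_force: 6.2
[0.4242 0.1232 0.0683 1.    ] [-0.66567739 -0.42867174 12.34637942] [-0.04830909  0.25605546 -0.02112073]
```

Side force is now small; continue to the stop.

```bash
python3 -m inch '[[[0,0,0.004],[0,0,0],1],[[0,0,0.007],[0,0,0],1],[[0,0,0.01],[0,0,0],1],[[0,0,0.012],[0,0,0],1],[[0,0,0.0135],[0,0,0],1]]'
for i in 1 2; do python3 -m inch '[[[0,0,0.001],[0,0,0],1],[[0,0,0.001],[0,0,0],1]]'|egrep "tcp|ft_"; done
```

```text
time: 8.2
tcp_pos: [0.4242, 0.1233, 0.0584]
orientation: [0.001, -0.103, 0.995, 0.0]
ft_force: [-2.4, -0.1, 13.9]
opening: 0.0003
finger_force: 6.7
tcp_pos: [0.4244, 0.1233, 0.0578]
ft_force: [-0.9, 0.1, 14.1]
tcp_pos: [0.4248, 0.1233, 0.0577]
ft_force: [-2.5, -0.7, 20.9]
```

```bash
for i in 1 2; do python3 -m inch '[[[0,0,0.0012],[0,0,0],1],[[0,0,0.0012],[0,0,0],1]]'|egrep "tcp|ft_"; done
python3 -m inch '[[[0,0,-0.02],[0,0,0],1],[[0,0,-0.07],[0,0,0],1],[[0,0,-0.13],[0,0,0],1],[[0,0,-0.15],[0,0,0],1],[[0,0,-0.15],[0,0,0],1]]'
python3 - <<'E'
from h import *
I,K,W=cam('wrist');J,K2,W2=cam('top')
a=cv2.resize(I[145:255,100:370],None,fx=2.8,fy=2.8,interpolation=cv2.INTER_CUBIC);b=cv2.resize(J[215:290,170:310],(756,270),interpolation=cv2.INTER_CUBIC)
cv2.imwrite('pics/w6.png',np.vstack([a[:,:756],b])[:,:,::-1]);np.savez("w6.npz",K=K,W=W);print(tcp().round(4)[:,3])
E
```

```text
tcp_pos: [0.4255, 0.1234, 0.0575]
ft_force: [-1.7, -0.4, 28.4]
tcp_pos: [0.4261, 0.1235, 0.0574]
ft_force: [-3.7, -0.7, 36.1]
time: 9.5
tcp_pos: [0.4246, 0.1233, 0.1687]
orientation: [0.002, -0.103, 0.995, 0.0]
ft_force: [-0.3, 0.3, -0.2]
opening: 0.0002
finger_force: 0.0
[0.4228 0.1231 0.166  1.    ]
```

View pics/w6.png

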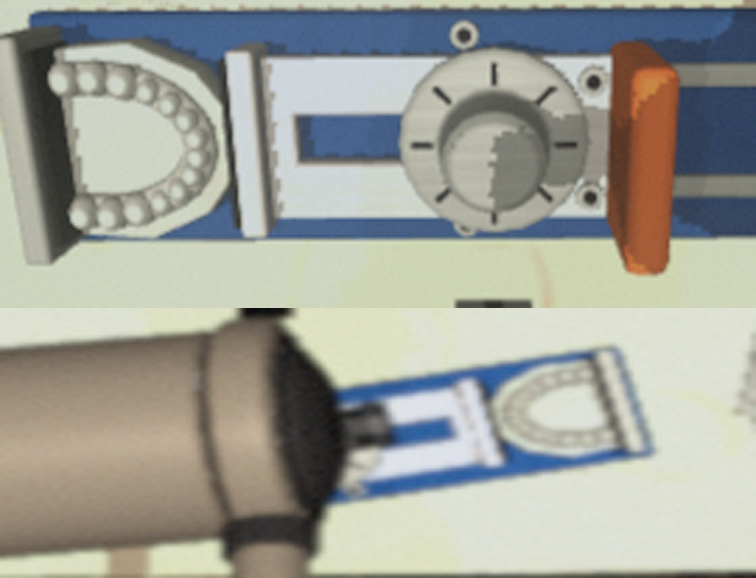

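Cap sits down against the jaw's plate, upright; cast touches jaw and stop. Check distances numerically: jaw/plate edges before and after capping, and cap height.

```bash
python3 - <<'E'
from h import *
a=np.load("w3.npz");b=np.load("w6.npz");y=np.array([-.2044,.9789]);st=np.array([.452,-.018])
f=lambda d,u0,s,u,v,z:((onz(d["K"],d["W"],u0+u/s,145+v/s,z)[:2]-st)@y*1e3).round(1)
print("plate rear",f(a,105,3,746,95,.07),f(a,105,3,734,290,.07),f(b,100,2.8,680,75,.07),f(b,100,2.8,667,268,.07))
print("jaw top left",f(a,105,3,264,68,.04),f(a,105,3,280,262,.04),f(b,100,2.8,226,52,.04),f(b,100,2.8,242,235,.04))
print("cap",[onz(b["K"],b["W"],100+494/2.8,145+158/2.8,z).round(4) for z in(.058,.07)])
E
```

```text
plate rear 195.6 196.1 195.9 195.7
jaw top left 59.6 59.5 59.9 59.7
cap [array([0.4218, 0.1225, 0.058 ]), array([0.4185, 0.1218, 0.07  ])]
```

```bash
python3 -c "
from plant import *
print(sign_off())"
```

```text
the job is handed in; nothing more can be done
None
```

The cast is clamped snugly between the jaw and the end stop, the lock cap is pressed fully home, nothing else was touched, and the job was handed in at about 9.6 s with the arm clear.

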